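Start the flange nut on the bench-pin clamp

TASK

Put the flange nut, flange down, on the stud of the bench-pin clamp: back it off anticlockwise under light pressure until you feel the thread drop in, then screw it down clockwise until it has pressed the strap fully home on the wooden pin, and let go. Be gentle with the thread, never force or jam it, and leave the plain nut and the other things on the bench where they are.

Things in the scene. Friction and masses are not known exactly. Their poses are not given: they have to be found in the camera images.
- flange_nut: Bare steel flange nut, 24 mm high: round flange 56 mm across, 5 mm thick, under a hexagon 46 mm across flats (flats face +x and every 60 degrees on). 140 to 280 g, lying flange down. Origin: centre of its underside, z up. Low in the 34.8 mm bore are three thread segments 120 degrees apart, the first at +x, each 20 degrees long, lower faces 3 mm above the underside, tips on a 26 mm circle.
- plain_nut: Plain steel hex nut without flange, 50 mm across flats, 21 mm high, same colour as the flange nut; they may lie in each other's place. Not to be used. Origin at the centre of its underside.
- clamp: Bench-pin clamp fixed to the bench: steel base plate 104 x 104 x 12 mm, on it a wooden bench pin (its V-notched end points to -x), a sprung strap on two guide pins (39 mm high) and an upright fixed stud. Origin on the plate's underside, straight below the stud's axis; z up. Where the thread starts lie round the stud is not known and cannot be read from this yaw.
- stud_crown (a point): On the stud's axis, 50 mm above the bench, level with the flat crown where the thread begins; axes as the clamp's. Round pilot 24 mm thick, tapering to 16, stands 12 mm above it. Thread: right-hand, three starts, 32 mm outside. A nut set on rests on the crown, underside 3 mm below this point (or level with it, caught on one of three 3 mm stops). Clockwise from above then only jams on a stop.
- stud_home (a point): On the stud's axis, 14 mm below the crown point: here is the nut's underside when screwed home. From the crown, 0 to 100 degrees anticlockwise (seen from above) drop the nut into the thread, underside 3.5 to 5 mm above this point; some 15 degrees further it meets a stop. From there 80 to 100 degrees clockwise, sinking 1 mm per 15 degrees, screw it home. Axial play in the thread: 2 mm.
- strap (a joint): Sprung steel strap (60 x 94 x 6 mm, 41 mm hole round the stud), metres, growing downward: 0 = lifted, top 38.5 mm above the bench; 0.0025 = fully home on the wooden pin, top at 36 mm. Springs push back with 3 N at first, 10 N at home; then it is rigid. A nut that is not far enough in the thread is lifted again when let go.
- loupe: Black eye loupe, 34 mm across, 26 mm high, standing between the nuts. Origin at the centre of its underside. Bystander.
- screwdriver_small: Yellow screwdriver, 140 mm long along its y, lying beyond the nuts. Origin under its middle. Bystander.
- tin_round: Round tin, 69 mm across, 25 mm high, to the right of the nuts. Origin at the centre of its underside. Bystander.
- side_cutter: Black-handled side cutters, 134 mm long, 11 mm thick, lying beyond the clamp. Origin under their middle. Bystander.
Mind the look-alikes: they are no part of the job. Leave any blue look-alike of the flange_nut alone.

How it is judged:
On the way, in this order (a step that is already met when the one before it is completed fails the run):
1. the flange nut is set level over the stud, resting on its crown (horizontal distance between flange_nut and stud_crown below 0.003 m and angle between flange_nut's own z axis and vertical below 0.09 rad and z of flange_nut in the frame of stud_crown below 0.0015 m).
2. the thread has dropped in: the nut has sunk below the crown (horizontal distance between flange_nut and stud_crown below 0.003 m and angle between flange_nut's own z axis and vertical below 0.09 rad and z of flange_nut in the frame of stud_crown below -0.008 m), for 0.1 s.
3. the nut is screwed down and the strap pressed home (horizontal distance between flange_nut and stud_crown below 0.003 m and angle between flange_nut's own z axis and vertical below 0.09 rad and z of flange_nut in the frame of stud_crown below -0.0125 m and value of joint strap above 0.0016 m), for 0.1 s.
At the end, for the whole second after the job is handed in: The flange nut is threaded on the stud, released and at rest: within 3 mm of the stud's axis, upright within 5 degrees, its underside at least 12.5 mm below the crown point, holding the strap pressed down more than 1.6 of its 2.5 mm (all of step 3 and linear speed of flange_nut below 0.02 m/s); the robot touches nothing.
It fails at once if the nut is forced or jammed on the stud before its thread has dropped in (over 50 N in all) (contact force between flange_nut and clamp above 50 N and z of flange_nut in the frame of stud_crown above -0.008 m).
It fails at once if the nut is overtightened or jammed in the thread (over 150 N in all on stud and strap) (contact force between flange_nut and clamp above 150 N).
It fails at once if the plain nut is moved more than 30 mm (distance of plain_nut from where it was at the start of the episode above 0.03 m).
It fails at once if the loupe, screwdriver, tin or cutters are moved more than 30 mm (distance of any of loupe, screwdriver_small, tin_round, side_cutter from where it was at the start of the episode above 0.03 m).
It also fails if it takes over 58 s, if anything falls off the work surface, if the arm or the gripper's body presses on something with over 40 N, if the wrist force passes 120 N, or if a joint passes its speed limit or range.

ROBOT

A 6-joint arm with a two-finger parallel gripper is mounted at the origin on a cart in front of the work surface, level with it; the furniture and walls round the work are solid. World frame = base frame: x ahead of the robot, y to its left, z up, the work surface at z = 0. Lengths are in m, angles in rad, forces in N, time in s.
With the tool pointing down it reaches from about 0.225 to 0.875 m from the base axis. Payload 3.4 kg.
Tool frame: the origin (TCP) lies on the centre line of the jaws, within the pads' length; the fingertips stand 19 mm ahead of it and the grasp point (between the pads) is the TCP (nose_length is the distance from the TCP to the fingertips, in m); z points along the fingers, y is the direction in which the jaws open and shut (so a half turn about z gives the same grasp; the last joint's range is limited). The gripper opens to 85 mm and grips with 20 to 120 N. Pads are 22 mm wide; open, the fingers measure 114 mm over their backs; the gripper's body (76 mm by 85 mm) begins 54 mm behind the grasp point. The pads swing forward as they close: fully open they stand 13 mm farther back than shut.
Start: joints at [1.102, 0.276, 1.505, -0, 1.361, -0.121], TCP at [0.196, 0.541, 0.25] pointing down, gripper open.
Joint ranges: [-2.89, 2.89], [-0.75, 2.08], [0.22, 2.7], [-1.18, 4.32], [0.11, 2.71], [-2.7, 2.7]. Speed limits (rad/s): [2.57, 2.57, 3.14, 3.14, 3.14, 3.14].

INTERFACE

Orientations are given as a unit quaternion [w, x, y, z].
In Python, from rig import * gives the robot as it stands.
- The arm moves only by the shell command python3 -m jog 'ROWS' [OPENING] [FORCE]. ROWS is JSON, one flat list of numbers, 6 for each row, row after row: the shift along the tool's x, y, z in mm, then the turn, a rotation vector about the tool's x, y, z in degrees. In form: [tx, ty, tz, wx, wy, wz, tx, ty, tz, wx, wy, wz, ...]. A call has 1 to 10 rows; each row is the pose to reach, as a shift and turn from the pose commanded when the call began, along the tool's axes at that moment; what a row does not reach only later rows make up. A row lasts 1/8 s, in which the tool goes at most 62.5 mm and 10.7 degrees, less where a joint would pass 70% of its speed; a pose out of reach is approached as far as the arm can. A call with a gripper value outside its range is refused whole. OPENING is the closure, from 0 (fully open) to 1 (shut), set as the call begins (- or left out, the last holds). The fingers move at their own pace and stop on an object; FORCE is the grip in N (left out, the last holds). Time passes only in rows, so rows that repeat a pose let the fingers close. It gives the time, the measured TCP pose, the force and the opening at its end, in the units of the state.
- get_state(): the state, without advancing time (a new reading comes with each control period).
- get_image(name): name is "side" or "top"; returns a dict with "frame" (480x640x3 uint8, red, green, blue), "camera_matrix" (3x3 intrinsics, pixels), "rvec" (rotation vector, rad) and "tvec" (3), from world to camera coordinates, as OpenCV has them. Camera axes: x right, y down, z forward; pixel columns grow to the right and rows downward; lengths in m; the calibration is good to about 2 mm. A picture is of the moment at which its call begins. There is no depth.
- sign_off(): hands the job in, once; it reports no verdict.
The state is a dict: "clock": time; "qpos": joint angles; "qd": joint speeds; "effort": joint torques, N m; "position": TCP position; "ee_rot": TCP orientation; "contact_force": force on the tool from outside, world axes, zero at the start; "moment": the same for the moment, N m; "width": finger opening in m.
Only numpy, scipy, OpenCV 4.12 (cv2) and the standard library are available. Lean on these libraries where they do the work, as an engineer would, in place of code of your own. Each camera call takes 0.05 s, during which the arm holds its last target.

## Working session

There is one attempt and no reset: what is moved stays moved. The work goes in short steps, Python scripts to look and compute and a shell command to move; the robot and the scene stay as the last step left them, time stands still between calls to the robot, and variables do not carry over. Pictures are saved under pics/ and viewed, and the job is handed in when it is done.

```bash
ls; mkdir -p pics
python3 - <<'E'
from rig import *
import cv2
for n in("side","top"):
    d=get_image(n); cv2.imwrite(f"pics/{n}0.png",d["frame"][:,:,::-1])
    print(n,d["camera_matrix"].tolist() if hasattr(d["camera_matrix"],'tolist') else d["camera_matrix"],d["rvec"],d["tvec"])
print(get_state())
E
```

```text
pics
side [[605.5034948150127, 0.0, 306.7070673509847], [0.0, 605.5034948150127, 237.8245001993778], [0.0, 0.0, 1.0]] [-0.05125251 -2.80539289  1.3980866 ] [0.5631143  0.06461406 1.32789814]
top [[458.67077208527866, 0.0, 321.63668665884245], [0.0, 458.67077208527866, 240.46087268636936], [0.0, 0.0, 1.0]] [ 2.13698226 -2.0585512   0.25012096] [-0.07527003  0.57391137  0.88751318]
{'clock': 0.1, 'qpos': array([ 1.10199154e+00,  2.76542370e-01,  1.50598589e+00,  3.43609474e-06,
        1.36077066e+00, -1.21026218e-01]), 'qd': array([-1.05673841e-03, -2.01786643e-03, -3.05778606e-03, -6.24929053e-04,
       -9.43751702e-05,  1.40520249e-03]), 'effort': array([ 2.13821149e-03, -4.17699337e+01, -2.46404797e+01, -9.05240154e-05,
        5.84055248e-03, -4.85760722e-06]), 'position': array([0.19577828, 0.54016319, 0.2495284 ]), 'ee_rot': array([-2.49578263e-04,  1.73014569e-01,  9.84918896e-01, -8.15812202e-04]), 'contact_force': array([0.11060906, 1.01618792, 0.02313553]), 'moment': array([ 0.03639792, -0.00709377, -0.02807651]), 'width': 0.08555453789513473}
```

View pics/side0.png

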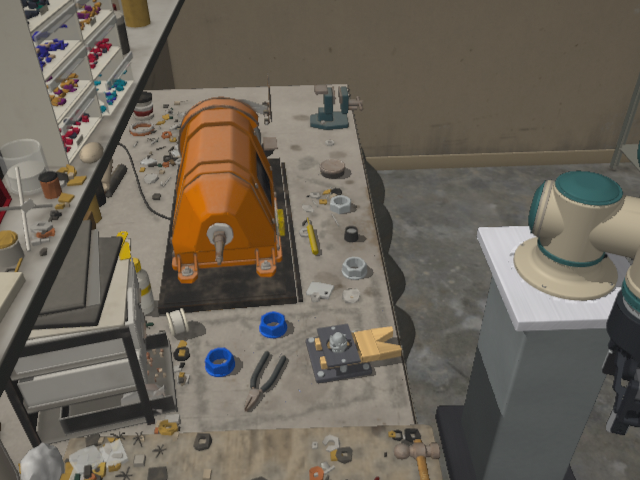

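View pics/top0.png

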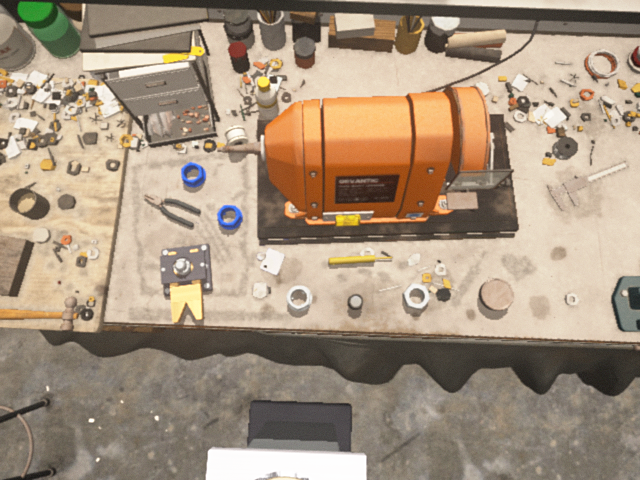

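Candidates in the top picture are grey nuts at (299,298) and (416,296) and blue look-alikes at (193,175) and (229,216). In the side picture the grey nuts are at (355,268) and (341,204). I'll crop close to choose between the grey nuts.

Run:
```python
import cv2,numpy as np
t=cv2.imread("pics/top0.png");s=cv2.imread("pics/side0.png")
c=lambda im,x,y,r,R=400:cv2.resize(im[y-r:y+r,x-r:x+r],(R,R),interpolation=cv2.INTER_CUBIC)
cv2.imwrite("pics/c0.png",np.vstack([np.hstack([c(t,299,298,25,300),c(t,416,296,25,300)]),np.hstack([c(s,355,268,25,300),c(s,341,204,25,300)])]))
cv2.imwrite("pics/c1.png",np.hstack([c(t,186,275,45),c(s,350,350,50)]))
```

```text
(no output)
```

View pics/c0.png

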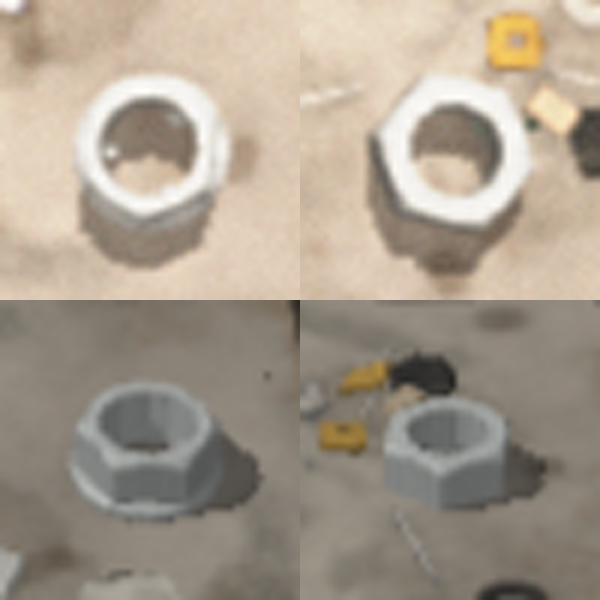

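View pics/c1.png

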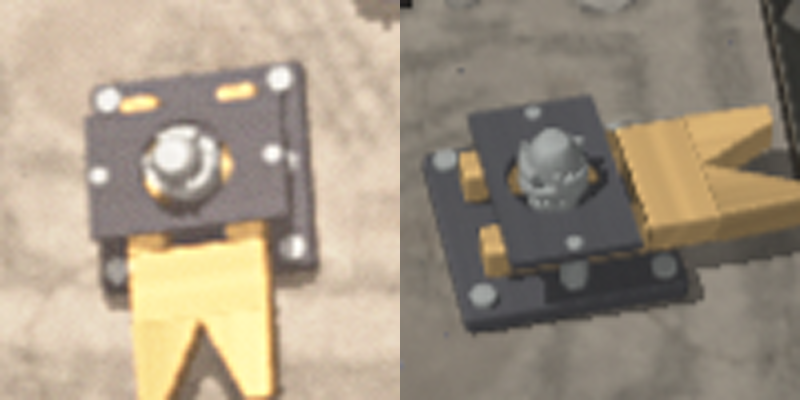

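```bash
cat > h.py <<'E'
import cv2,numpy as np
from rig import *
CAM={"side":(605.5034948150127,306.7070673509847,237.8245001993778,[-0.05125251,-2.80539289,1.3980866],[0.5631143,0.06461406,1.32789814]),
"top":(458.67077208527866,321.63668665884245,240.46087268636936,[2.13698226,-2.0585512,0.25012096],[-0.07527003,0.57391137,0.88751318])}
def K(n):
    f,a,b,_,_=CAM[n]; return np.array([[f,0,a],[0,f,b],[0,0,1]])
def proj(n,P):
    return cv2.projectPoints(np.asarray(P,float).reshape(-1,3),np.array(CAM[n][3]),np.array(CAM[n][4]),K(n),None)[0].reshape(-1,2)
def ray(n,uv,z):
    R=cv2.Rodrigues(np.array(CAM[n][3]))[0]; t=np.array(CAM[n][4])
    c=-R.T@t; d=R.T@np.linalg.inv(K(n))@np.array([uv[0],uv[1],1.])
    return c+d*(z-c[2])/d[2]
def crop(n,uv,r,R,frame=None,polys=[]):
    im=get_image(n)["frame"][:,:,::-1] if frame is None else frame
    x,y=int(uv[0]),int(uv[1]); s=R/(2*r)
    M=np.float32([[s,0,-s*(x-r)+s/2-.5],[0,s,-s*(y-r)+s/2-.5]])
    o=cv2.warpAffine(im,M,(R,R),flags=cv2.INTER_CUBIC)
    for P,c in polys:
        p=proj(n,P)@M[:,:2].T+M[:,2]
        cv2.polylines(o,[np.int32(np.round(p*8))],True,c,1,cv2.LINE_AA,3)
    return o
def circ(c,r,z):
    a=np.linspace(0,2*np.pi,60,endpoint=False); return np.c_[c[0]+r*np.cos(a),c[1]+r*np.sin(a),0*a+z]
def hexa(c,af,yaw,z):
    a=yaw+np.pi/6+np.arange(6)*np.pi/3; r=af/2/np.cos(np.pi/6); return np.c_[c[0]+r*np.cos(a),c[1]+r*np.sin(a),0*a+z]
E
python3 - <<'E'
from h import *
print("nut",ray("top",(298.7,296.3),.024),ray("side",(355,263),.024))
print("plain",ray("top",(416,297),.021),ray("side",(341,201),.021))
print("pilot",ray("top",(178.8,264.9),.062),ray("side",(337.5,333.7),.062))
print(get_state()['clock'])
for n in CAM:
    R=cv2.Rodrigues(np.array(CAM[n][3]))[0];print(n,-R.T@np.array(CAM[n][4]))
E
```

```text
nut [ 0.46338785 -0.00956948  0.024     ] [ 0.45761455 -0.00909216  0.024     ]
plain [ 0.4715594  -0.25892192  0.021     ] [ 0.47023296 -0.25810255  0.021     ]
pilot [0.5145967  0.23913447 0.062     ] [0.51251103 0.2362218  0.062     ]
0.1
side [0.57210949 1.00639937 0.86280774]
top [ 0.35416597 -0.05540206  0.99710409]
```

```bash
cat > ov.py <<'E'
from h import *
import sys
def nut(c,yaw,zb=0):
    return [(circ(c,.028,zb),(0,0,255)),(circ(c,.028,zb+.005),(0,0,255)),(hexa(c,.046,yaw,zb+.024),(0,255,0)),(circ(c,.0174,zb+.024),(255,0,0))]
def clamp(c,yaw):
    b=np.array([[-.052,-.052],[.052,-.052],[.052,.052],[-.052,.052]])
    R=np.array([[np.cos(yaw),-np.sin(yaw)],[np.sin(yaw),np.cos(yaw)]])
    q=lambda b,z:np.c_[b@R.T+np.array(c),np.full(len(b),z)]
    return [(q(b,.012),(0,0,255)),(q(b*[.03/.052,.047/.052],.0385),(0,255,0)),(circ(c,.008,.062),(255,0,0)),(circ(c,.012,.055),(255,0,0)),(circ(c,.0205,.0385),(255,255,0)),(circ(c,.016,.047),(0,255,255))]
if __name__=="__main__":
    t=cv2.imread("pics/top0.png");s=cv2.imread("pics/side0.png")
    v=[float(a) for a in sys.argv[2:]]
    nc,ny,cc,cy=v[:2],np.radians(v[2]),v[3:5],np.radians(v[5])
    r=22
    A=[crop(n,proj(n,[[*nc,.01]])[0],r,390,f,nut(nc,ny)) for n,f in(("top",t),("side",s))]
    B=[crop(n,proj(n,[[*cc,.04]])[0],45 ,390,f,clamp(cc,cy)) for n,f in(("top",t),("side",s))]
    cv2.imwrite(sys.argv[1],np.vstack([np.hstack(A),np.hstack(B)])[:, :])
E
sed -i 's/390/295/g' ov.py
python3 ov.py pics/o1.png .4605 -.0093 -25 .5135 .2377 4
```

```text
(no output)
```

View pics/o1.png

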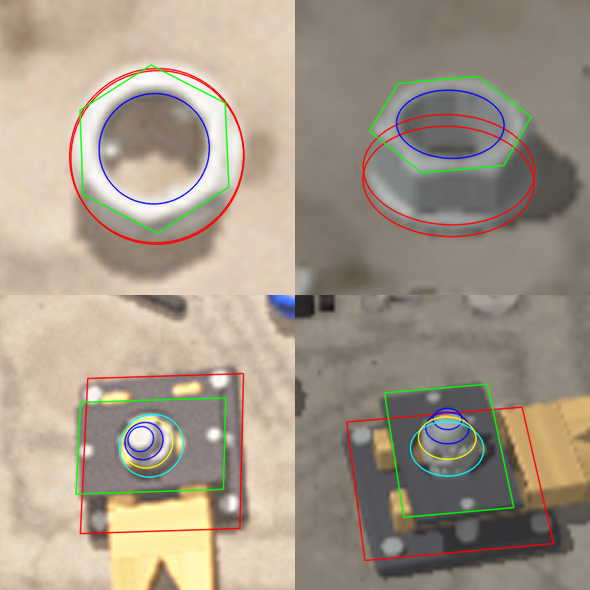

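```bash
cat > ov2.py <<'E'
from ov import *
v=[float(a) for a in sys.argv[2:]]
t=cv2.imread("pics/top0.png");s=cv2.imread("pics/side0.png")
nc,ny=v[:2],np.radians(v[2])
rows=[]
for n,f in(("top",t),("side",s)):
    uv=proj(n,[[*nc,.012]])[0]
    P=nut(nc,ny); P[0]=P[1]; P.append((hexa(nc,.046,ny,.005),(0,200,255)))
    rows.append(np.hstack([crop(n,uv,19,295,f),crop(n,uv,19,295,f,P)]))
cv2.imwrite(sys.argv[1],np.vstack(rows))
E
python3 ov2.py pics/o2.png .4605 -.0093 -25
```

```text
(no output)
```

View pics/o2.png

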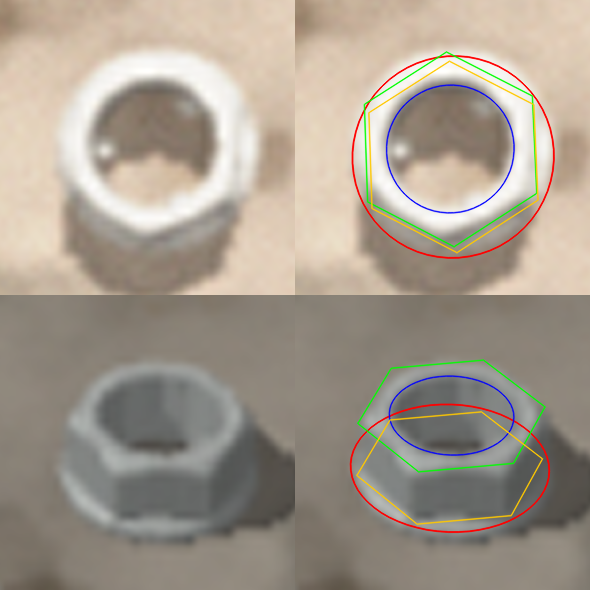

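```bash
python3 ov2.py pics/o3.png .462 -.0092 -31; python3 ov.py pics/o4.png .462 -.0092 -31 .5137 .2377 4
```

```text
(no output)
```

View pics/o3.png

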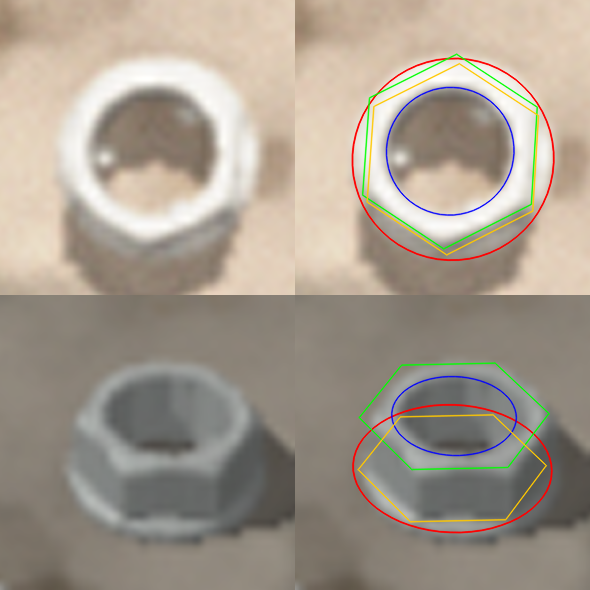

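```bash
cat > go.py <<'E'
# usage: go.py x y z yaw_y(deg)  -> shift/turn in tool axes (mm,deg)
from h import *
from scipy.spatial.transform import Rotation as Ro
import sys
def state():
    s=get_state(); q=s['ee_rot']; R=Ro.from_quat([q[1],q[2],q[3],q[0]]); return s,R
def to(x,y,z,yaw):
    s,R=state()
    a=np.radians(yaw); best=None
    for k in(0,np.pi):
        Y=np.array([np.cos(a+k),np.sin(a+k),0]);Z=np.array([0,0,-1.]);X=np.cross(Y,Z)
        T=Ro.from_matrix(np.c_[X,Y,Z]); w=(R.inv()*T).as_rotvec(degrees=True)
        if best is None or np.linalg.norm(w)<np.linalg.norm(best):best=w
    d=R.inv().apply(np.array([x,y,z])-s['position'])*1000
    print("shift",d.round(1),"turn",best.round(1))
def show():
    s,R=state(); Y=R.as_matrix()[:,1]
    print("t",round(s['clock'],2),"pos",s['position'].round(4),"yawY",np.degrees(np.arctan2(Y[1],Y[0])).round(1),"zax",R.as_matrix()[:,2].round(4),"F",s['contact_force'].round(1),"M",s['moment'].round(2),"w",round(s['width'],4),"q6",np.degrees(s['qpos'][5]).round(1))
if __name__=="__main__":
    show()
    if len(sys.argv)>4: to(*[float(a) for a in sys.argv[1:5]])
E
python3 go.py .462 -.0092 .10 31
```

```text
t 0.1 pos [0.1958 0.5402 0.2495] yawY 70.1 zax [-8.0e-04 -1.5e-03 -1.0e+00] F [0.1 1.  0. ] M [ 0.04 -0.01 -0.03] w 0.0856 q6 -6.9
shift [-437.5 -425.5  150.2] turn [-0.1  0.  39.1]
```

View pics/o4.png

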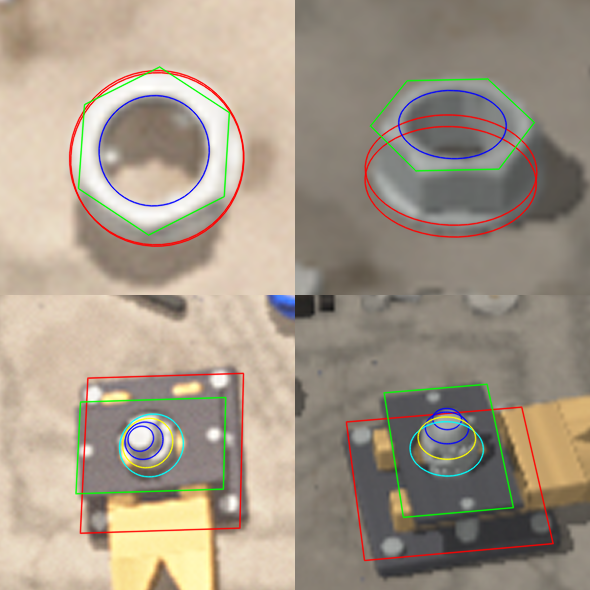

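```bash
python3 -m jog '[-40,-40,0,0,0,4, -80,-80,0,0,0,8, -120,-120,0,0,0,12, -160,-160,0,0,0,16, -200,-200,0,0,0,20, -240,-236,0,0,0,24, -280,-275,0,0,0,28, -320,-314,10,0,0,32, -360,-352,30,0,0,36, -400,-390,50,0,0,39]' 0 30
python3 go.py .462 -.0092 .10 31
```

```text
clock: 1.35
position: [0.4396, 0.0359, 0.1998]
ee_rot: [0.0, 0.493, 0.87, 0.0]
contact_force: [1.4, 0.5, 1.1]
width: 0.0856
t 1.35 pos [0.4396 0.0359 0.1998] yawY 30.9 zax [ 7.e-04  3.e-04 -1.e+00] F [1.4 0.5 1.1] M [-0.    0.    0.02] w 0.0856 q6 -35.4
shift [-50.2  -4.1  99.8] turn [ 0.   0.  -0.1]
```

```bash
python3 -m jog '[-25,-2,40,0,0,0, -45,-4,75,0,0,0, -50.2,-4.1,100,0,0,0, -50.2,-4.1,100,0,0,0, -50.2,-4.1,100,0,0,0]'
python3 go.py .462 -.0092 .026 31
python3 - <<'E'
from ov import *
im=[crop(n,proj(n,[[.462,-.0092,.05]])[0],50,400) for n in("top","side")]
cv2.imwrite("pics/a1.png",np.hstack(im))
E
```

```text
clock: 1.98
position: [0.4619, -0.0073, 0.1009]
ee_rot: [0.0, 0.492, 0.871, 0.0]
contact_force: [-0.7, -0.2, -0.7]
width: 0.0853
t 1.98 pos [ 0.4619 -0.0073  0.1009] yawY 31.1 zax [ 8.e-04  1.e-04 -1.e+00] F [-0.7 -0.2 -0.7] M [0.02 0.   0.02] w 0.0853 q6 -40.7
shift [-1.7 -0.9 74.9] turn [0.  0.  0.1]
```

View pics/a1.png

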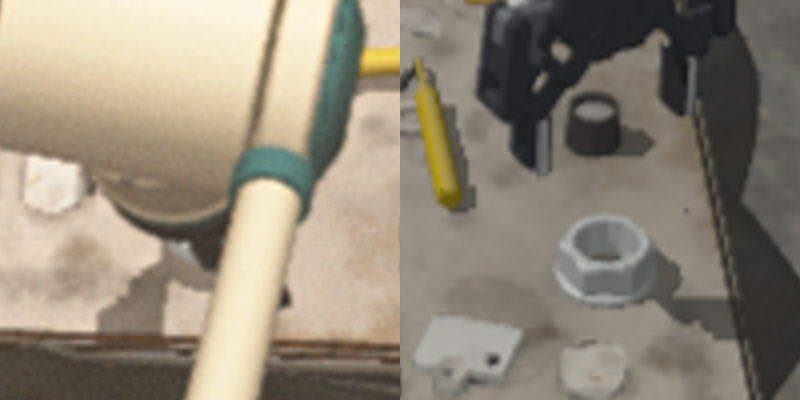

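```bash
python3 -m jog '[0,0,30,0,0,0, 0,0,55,0,0,0, 0,0,70,0,0,0, 0,0,70,0,0,0,0,0,70,0,0,0]'
python3 go.py .462 -.0092 .026 31
```

```text
clock: 2.7
position: [0.4624, -0.0074, 0.0314]
ee_rot: [0.001, 0.492, 0.871, 0.0]
contact_force: [-1.0, 0.4, 0.7]
width: 0.0855
t 2.7 pos [ 0.4624 -0.0074  0.0314] yawY 31.1 zax [ 2.3e-03 -3.0e-04 -1.0e+00] F [-1.   0.4  0.7] M [-0.05 -0.02  0.03] w 0.0855 q6 -40.7
shift [-1.3 -1.3  5.4] turn [0.1 0.1 0.1]
```

```bash
python3 -m jog '[-1.3,-1.3,5.4,0,0,0, -1.3,-1.3,5.4,0,0,0]'
python3 -m jog '[0,0,0,0,0,0,0,0,0,0,0,0,0,0,0,0,0,0,0,0,0,0,0,0,0,0,0,0,0,0,0,0,0,0,0,0]' 1 20
python3 go.py .462 -.0092 .026 31;python3 - <<'E'
from ov import *
im=[crop(n,proj(n,[[.462,-.0092,.04]])[0],40,400) for n in("top","side")]
cv2.imwrite("pics/a2.png",np.hstack(im))
E
```

```text
clock: 2.95
position: [0.461, -0.0094, 0.025]
ee_rot: [0.0, 0.492, 0.871, 0.0]
contact_force: [-0.4, -0.2, -0.6]
width: 0.0857
clock: 3.7
position: [0.4611, -0.0093, 0.0252]
ee_rot: [0.0, 0.492, 0.871, 0.0]
contact_force: [-2.2, -0.9, 5.0]
width: 0.0463
t 3.7 pos [ 0.4611 -0.0093  0.0252] yawY 31.1 zax [ 2.e-04  0.e+00 -1.e+00] F [-2.2 -0.9  5. ] M [-0.04  0.24 -0.03] w 0.0463 q6 -40.9
shift [-0.4  0.8 -0.8] turn [0.  0.  0.1]
```

View pics/a2.png

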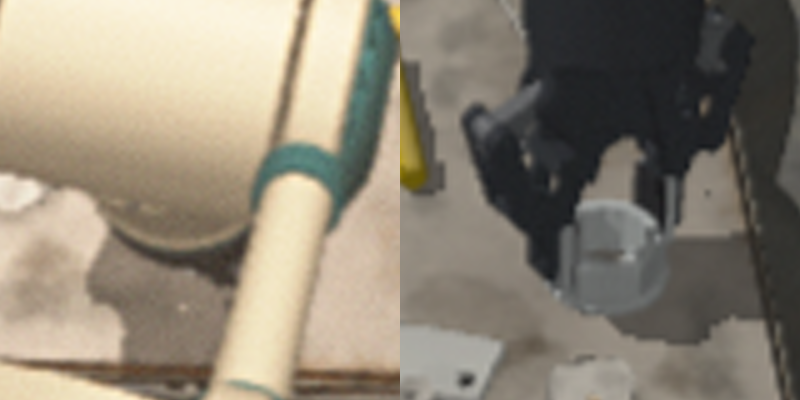

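```bash
python3 -m jog '[0,0,-1,0,0,0,0,0,-1,0,0,0,0,0,-1,0,0,0,0,0,-1,0,0,0]' 0.1
python3 -m jog '[0,0,0,0,0,10,0,0,0,0,0,20,0,0,0,0,0,30,0,0,0,0,0,40,0,0,0,0,0,50,0,0,0,0,0,60,0,0,0,0,0,60,0,0,0,0,0,60]'
python3 go.py .461 -.0093 .026 -29
python3 -m jog '[0,0,0,0,0,0,0,0,0,0,0,0,0,0,0,0,0,0,0,0,0,0,0,0,0,0,0,0,0,0,0,0,0,0,0,0]' 1 20
python3 go.py .461 -.0093 .026 -29
```

```text
clock: 4.3
position: [0.4611, -0.0093, 0.0258]
ee_rot: [-0.0, 0.492, 0.871, 0.0]
contact_force: [-0.5, -0.1, -0.4]
width: 0.077
clock: 5.3
position: [0.4611, -0.0093, 0.0259]
ee_rot: [-0.0, 0.861, 0.509, 0.0]
contact_force: [-0.5, -0.5, 0.0]
width: 0.0767
t 5.3 pos [ 0.4611 -0.0093  0.0259] yawY -28.8 zax [ 0.e+00  1.e-04 -1.e+00] F [-0.5 -0.5  0. ] M [ 0.   -0.04  0.02] w 0.0767 q6 19.0
shift [-0.1 -0.1 -0.1] turn [-0.  -0.   0.2]
clock: 6.05
position: [0.4611, -0.0092, 0.026]
ee_rot: [-0.0, 0.861, 0.508, 0.0]
contact_force: [-2.3, 0.4, 5.6]
width: 0.0456
t 6.05 pos [ 0.4611 -0.0092  0.026 ] yawY -28.9 zax [ 1.e-04  1.e-04 -1.e+00] F [-2.3  0.4  5.6] M [0.1  0.32 0.01] w 0.0456 q6 19.1
shift [-0.1 -0.   0. ] turn [-0.  -0.   0.1]
```

```bash
python3 -m jog '[0,0,0,0,0,0,0,0,-20,0,0,0,0,0,-60,0,0,0,0,0,-110,0,0,0,0,0,-110,0,0,0]' 1 40
python3 go.py .461 -.0092 .136 -29
python3 - <<'E'
from ov import *
t=cv2.imread("pics/top0.png");s=cv2.imread("pics/side0.png")
c=[.5135,.2377]; rows=[]
for n,f in(("top",t),("side",s)):
    uv=proj(n,[[*c,.05]])[0]; P=[p for p in clamp(c,np.radians(4))[2:4]]+[(circ(c,.016,.05),(0,255,255))]
    P[0]=(circ(c,.008,.062),(255,0,0))
    rows.append(np.hstack([crop(n,uv,16,295,f),crop(n,uv,16,295,f,P)]))
cv2.imwrite("pics/s1.png",np.vstack(rows))
im=crop("side",proj("side",[[.461,-.0092,.13]])[0],40,400); cv2.imwrite("pics/a3.png",im)
E
```

```text
clock: 6.68
position: [0.464, -0.0098, 0.1388]
ee_rot: [0.003, 0.861, 0.508, 0.003]
contact_force: [0.1, -0.6, -3.1]
width: 0.0449
t 6.67 pos [ 0.464  -0.0098  0.1388] yawY -28.9 zax [ 0.0086 -0.0014 -1.    ] F [ 0.1 -0.6 -3.1] M [-0.   -0.05  0.02] w 0.0449 q6 19.1
shift [-0.9 -2.9  2.8] turn [ 0.5 -0.2  0.1]
```

View pics/s1.png

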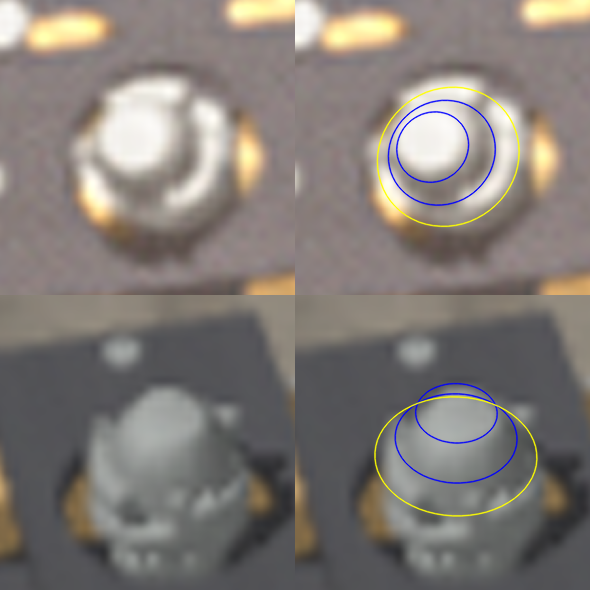

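View pics/a3.png

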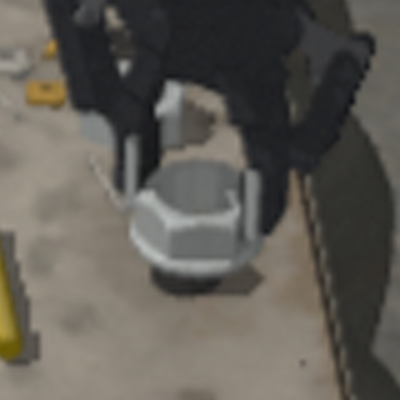

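```bash
python3 go.py .464 .12 .14 0;  python3 go.py .5137 .2378 .14 0
```

```text
t 6.72 pos [ 0.462  -0.0094  0.1368] yawY -28.9 zax [ 3.5e-03 -6.0e-04 -1.0e+00] F [ 0.4  1.2 -2.2] M [-0.02  0.05  0.03] w 0.0453 q6 19.1
shift [114.3 -60.9  -3.3] turn [  0.2  -0.  -28.9]
t 6.72 pos [ 0.462  -0.0094  0.1368] yawY -28.9 zax [ 3.5e-03 -6.0e-04 -1.0e+00] F [ 0.4  1.2 -2.2] M [-0.02  0.05  0.03] w 0.0453 q6 19.1
shift [241.4 -74.3  -3.2] turn [  0.2  -0.  -28.9]
```

```bash
python3 -m jog '[28,-15,-3,0,0,-4, 57,-30,-3,0,0,-8, 86,-46,-3,0,0,-14, 114,-61,-3,0,0,-20, 150,-65,-3,0,0,-25, 190,-69,-3,0,0,-29, 220,-72,-3,0,0,-29, 241.4,-74.3,-3,0,0,-29,241.4,-74.3,-3,0,0,-29,241.4,-74.3,-3,0,0,-29]'
python3 go.py .5137 .2378 .11 0
python3 - <<'E'
from ov import *
im=[crop(n,proj(n,[[.5137,.2378,.08]])[0],45,400) for n in("top","side")]
cv2.imwrite("pics/a4.png",np.hstack(im))
E
```

```text
clock: 7.98
position: [0.5118, 0.237, 0.138]
ee_rot: [-0.0, 0.707, 0.708, -0.001]
contact_force: [-0.8, -1.4, -2.6]
width: 0.0452
t 7.97 pos [0.5118 0.237  0.138 ] yawY 0.1 zax [-0.0025 -0.0014 -1.    ] F [-0.8 -1.4 -2.6] M [-0.02  0.05 -0.01] w 0.0452 q6 17.8
shift [ 0.8  2.  28. ] turn [-0.1  0.1  0.1]
```

View pics/a4.png

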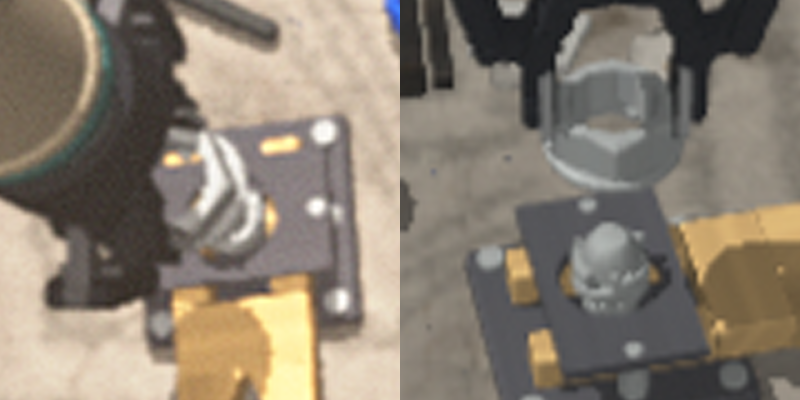

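```bash
python3 -m jog '[0.8,1,20,0,0,0,0.8,1,38,0,0,0,0.8,1,38,0,0,0,0.8,1,38,0,0,0]'
python3 go.py .5137 .2378 .10 0
python3 - <<'E'
from ov import *
s=get_state();p=s['position'];c=[.5137,.2378];rows=[]
for n in("top","side"):
    f=get_image(n)["frame"][:,:,::-1].copy()
    P=nut(p[:2],np.radians(0),p[2]-.026)+clamp(c,0.07)[2:4]
    uv=proj(n,[[*c,.075]])[0]
    rows.append(np.hstack([crop(n,uv,25,295,f),crop(n,uv,25,295,f,P)]))
cv2.imwrite("pics/a5.png",np.vstack(rows))
E
```

```text
clock: 8.57
position: [0.5142, 0.2384, 0.1017]
ee_rot: [0.0, 0.707, 0.707, 0.001]
contact_force: [1.1, 0.8, -2.6]
width: 0.0453
t 8.57 pos [0.5142 0.2384 0.1017] yawY 0.0 zax [ 1.1e-03  4.0e-04 -1.0e+00] F [ 1.1  0.8 -2.6] M [-0.01  0.03 -0.04] w 0.0453 q6 17.8
shift [-0.6 -0.5  1.7] turn [ 0.1 -0.   0. ]
```

View pics/a5.png

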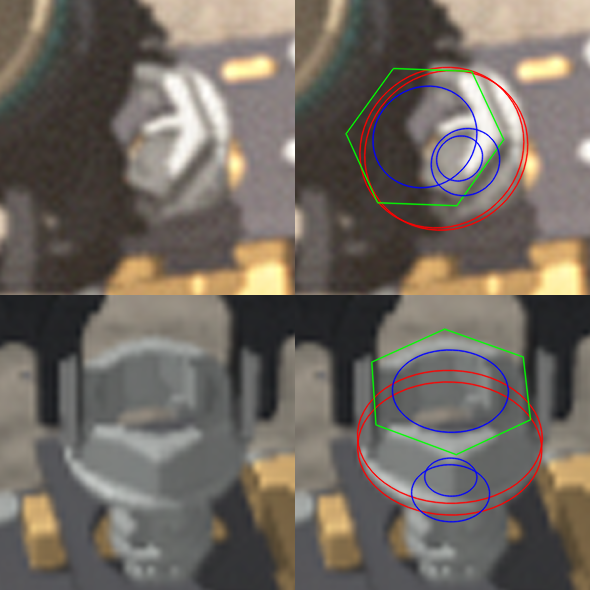

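```bash
python3 -m jog '[-0.6,-0.5,6,0,0,0,-0.6,-0.5,12,0,0,0,-0.6,-0.5,17,0,0,0,-0.6,-0.5,20,0,0,0,-0.6,-0.5,20,0,0,0]' 1 30
python3 go.py .5137 .2378 .08 0
```

```text
clock: 9.3
position: [0.5131, 0.2381, 0.0805]
ee_rot: [-0.0, 0.707, 0.708, -0.0]
contact_force: [-0.4, 0.0, -3.2]
width: 0.0451
t 9.3 pos [0.5131 0.2381 0.0805] yawY 0.1 zax [-6.e-04 -2.e-04 -1.e+00] F [-0.4  0.  -3.2] M [-0.03 -0.    0.01] w 0.0451 q6 17.8
shift [-0.3  0.6  0.5] turn [-0.   0.   0.1]
```

```bash
python3 -m jog '[0,0,1,0,0,0,0,0,2,0,0,0,0,0,2,0,0,0]' 1 25; python3 -m jog '[0,0,1,0,0,0,0,0,2,0,0,0,0,0,2,0,0,0]';python3 go.py
```

```text
clock: 9.68
position: [0.5133, 0.2381, 0.0789]
ee_rot: [-0.0, 0.707, 0.708, 0.0]
contact_force: [-0.0, -0.2, -3.4]
width: 0.0451
clock: 10.05
position: [0.5132, 0.2381, 0.0768]
ee_rot: [-0.0, 0.707, 0.708, -0.0]
contact_force: [-0.6, -0.2, -2.6]
width: 0.045
t 10.05 pos [0.5132 0.2381 0.0768] yawY 0.1 zax [-2.e-04  0.e+00 -1.e+00] F [-0.6 -0.2 -2.6] M [0.03 0.03 0.02] w 0.045 q6 17.8
```

```bash
python3 -m jog '[0,0,0.5,0,0,0,0,0,1,0,0,0,0,0,1,0,0,0]'; python3 -m jog '[0,0,0.5,0,0,0,0,0,1,0,0,0,0,0,1,0,0,0]';python3 go.py
```

```text
clock: 10.42
position: [0.5133, 0.2381, 0.0759]
ee_rot: [-0.0, 0.707, 0.708, -0.0]
contact_force: [-0.5, -0.8, -3.1]
width: 0.045
clock: 10.8
position: [0.5133, 0.2381, 0.0749]
ee_rot: [-0.0, 0.707, 0.708, -0.0]
contact_force: [-0.8, -0.0, -2.1]
width: 0.0452
t 10.8 pos [0.5133 0.2381 0.0749] yawY 0.1 zax [-1.e-04  0.e+00 -1.e+00] F [-0.8 -0.  -2.1] M [-0.01  0.    0.03] w 0.0452 q6 17.8
```

```bash
python3 -m jog '[0,0,0.5,0,0,0,0,0,1,0,0,0,0,0,1,0,0,0]'; python3 -m jog '[0,0,0.5,0,0,0,0,0,1,0,0,0,0,0,1,0,0,0]';python3 go.py
```

```text
clock: 11.18
position: [0.5132, 0.2381, 0.0738]
ee_rot: [-0.0, 0.707, 0.708, -0.0]
contact_force: [-0.2, -0.4, -2.4]
width: 0.0451
clock: 11.55
position: [0.5134, 0.2382, 0.0733]
ee_rot: [0.0, 0.707, 0.708, 0.0]
contact_force: [-1.1, -1.2, 1.5]
width: 0.0452
t 11.55 pos [0.5134 0.2382 0.0733] yawY 0.1 zax [ 4.e-04  2.e-04 -1.e+00] F [-1.1 -1.2  1.5] M [-0.06  0.17  0.  ] w 0.0452 q6 17.8
```

```bash
python3 -m jog '[0,0,0.6,0,0,0,0,0,0.6,0,0,0]'; python3 go.py; python3 -m jog '[0,0,0,0,0,-5,0,0,0,0,0,-10,0,0,0,0,0,-10]';python3 go.py
```

```text
clock: 11.8
position: [0.5134, 0.2382, 0.0731]
ee_rot: [0.0, 0.707, 0.708, 0.0]
contact_force: [-1.0, -0.5, 5.1]
width: 0.0454
t 11.8 pos [0.5134 0.2382 0.0731] yawY 0.1 zax [ 6.e-04  2.e-04 -1.e+00] F [-1.  -0.5  5.1] M [-0.14  0.34 -0.02] w 0.0454 q6 17.8
clock: 12.18
position: [0.5134, 0.2384, 0.0731]
ee_rot: [-0.0, 0.642, 0.767, 0.0]
contact_force: [-1.6, 0.4, 4.9]
width: 0.0452
t 12.18 pos [0.5134 0.2384 0.0731] yawY 10.1 zax [ 6.e-04  7.e-04 -1.e+00] F [-1.6  0.4  4.9] M [-0.01  0.35 -0.02] w 0.0452 q6 7.7
```

```bash
python3 -m jog '[0,0,0.4,0,0,-5,0,0,0.4,0,0,-10,0,0,0.4,0,0,-10]';python3 go.py;python3 -m jog '[0,0,0,0,0,-5,0,0,0,0,0,-10,0,0,0,0,0,-10]';python3 go.py
```

```text
clock: 12.55
position: [0.5134, 0.2386, 0.073]
ee_rot: [0.0, 0.573, 0.82, 0.001]
contact_force: [-2.4, 1.1, 7.3]
width: 0.045
t 12.55 pos [0.5134 0.2386 0.073 ] yawY 20.1 zax [ 9.e-04  9.e-04 -1.e+00] F [-2.4  1.1  7.3] M [0.02 0.39 0.04] w 0.045 q6 -2.3
clock: 12.92
position: [0.5135, 0.2386, 0.073]
ee_rot: [0.0, 0.499, 0.866, 0.001]
contact_force: [-1.0, 0.3, 5.6]
width: 0.0453
t 12.93 pos [0.5135 0.2386 0.073 ] yawY 30.1 zax [ 1.1e-03  9.0e-04 -1.0e+00] F [-1.   0.3  5.6] M [-0.01  0.41  0.08] w 0.0453 q6 -12.3
```

```bash
python3 -m jog '[0,0,0,0,0,-5,0,0,0,0,0,-10,0,0,0,0,0,-10]';python3 go.py
```

```text
clock: 13.3
position: [0.5136, 0.2386, 0.073]
ee_rot: [0.0, 0.422, 0.907, 0.001]
contact_force: [-1.1, 0.2, 7.3]
width: 0.045
t 13.3 pos [0.5136 0.2386 0.073 ] yawY 40.1 zax [ 0.0013  0.0011 -1.    ] F [-1.1  0.2  7.3] M [0.03 0.34 0.03] w 0.045 q6 -22.3
```

```bash
python3 -m jog '[0,0,0,0,0,-5,0,0,0,0,0,-10,0,0,0,0,0,-10]';python3 go.py
```

```text
clock: 13.68
position: [0.5138, 0.2386, 0.073]
ee_rot: [0.001, 0.341, 0.94, 0.001]
contact_force: [-1.4, 0.0, 6.1]
width: 0.0451
t 13.68 pos [0.5138 0.2386 0.073 ] yawY 50.1 zax [ 0.0016  0.0011 -1.    ] F [-1.4  0.   6.1] M [0.07 0.35 0.06] w 0.0451 q6 -32.3
```

```bash
python3 -m jog '[0,0,0,0,0,-5,0,0,0,0,0,-10,0,0,0,0,0,-10]';python3 go.py
```

```text
clock: 14.05
position: [0.5133, 0.2382, 0.0718]
ee_rot: [0.0, 0.259, 0.966, 0.0]
contact_force: [-0.3, -0.1, 0.0]
width: 0.0449
t 14.05 pos [0.5133 0.2382 0.0718] yawY 60.0 zax [ 1.e-04  2.e-04 -1.e+00] F [-0.3 -0.1  0. ] M [0.05 0.06 0.1 ] w 0.0449 q6 -42.2
```

```bash
python3 -m jog '[0,0,0.7,0,0,0,0,0,1.5,0,0,0,0,0,1.5,0,0,0]';python3 go.py
```

```text
clock: 14.42
position: [0.5133, 0.2382, 0.0702]
ee_rot: [-0.0, 0.258, 0.966, 0.0]
contact_force: [-0.1, 0.4, 0.4]
width: 0.0453
t 14.43 pos [0.5133 0.2382 0.0702] yawY 60.1 zax [-1.e-04  1.e-04 -1.e+00] F [-0.1  0.4  0.4] M [0.07 0.12 0.06] w 0.0453 q6 -42.2
```

```bash
python3 -m jog '[0,0,0.7,0,0,0,0,0,1.5,0,0,0,0,0,1.5,0,0,0]';python3 go.py
```

```text
clock: 14.8
position: [0.5132, 0.2381, 0.0684]
ee_rot: [-0.0, 0.258, 0.966, -0.0]
contact_force: [0.3, 1.0, -3.6]
width: 0.0447
t 14.8 pos [0.5132 0.2381 0.0684] yawY 60.1 zax [-4.e-04 -1.e-04 -1.e+00] F [ 0.3  1.  -3.6] M [ 0.01 -0.05 -0.09] w 0.0447 q6 -42.2
```

```bash
python3 -m jog '[0,0,0.7,0,0,0,0,0,1.5,0,0,0,0,0,1.5,0,0,0]';python3 go.py
```

```text
clock: 15.18
position: [0.5133, 0.2381, 0.0673]
ee_rot: [-0.0, 0.258, 0.966, -0.0]
contact_force: [-0.9, -0.3, -2.8]
width: 0.045
t 15.18 pos [0.5133 0.2381 0.0673] yawY 60.1 zax [-2.e-04 -0.e+00 -1.e+00] F [-0.9 -0.3 -2.8] M [-0.04 -0.01 -0.01] w 0.045 q6 -42.2
```

```bash
python3 -m jog '[0,0,0.5,0,0,0,0,0,1,0,0,0,0,0,1,0,0,0]';python3 go.py
```

```text
clock: 15.55
position: [0.5133, 0.2382, 0.0664]
ee_rot: [-0.0, 0.258, 0.966, 0.0]
contact_force: [-0.9, 0.9, -3.0]
width: 0.0453
t 15.55 pos [0.5133 0.2382 0.0664] yawY 60.1 zax [ 0.e+00  1.e-04 -1.e+00] F [-0.9  0.9 -3. ] M [ 0.02  0.03 -0.03] w 0.0453 q6 -42.2
```

```bash
python3 -m jog '[0,0,0.4,0,0,0,0,0,0.8,0,0,0,0,0,0.8,0,0,0]';python3 go.py
```

```text
clock: 15.92
position: [0.5134, 0.2382, 0.0658]
ee_rot: [0.0, 0.258, 0.966, 0.0]
contact_force: [-0.9, 0.1, -1.3]
width: 0.0451
t 15.93 pos [0.5134 0.2382 0.0658] yawY 60.1 zax [ 3.e-04  2.e-04 -1.e+00] F [-0.9  0.1 -1.3] M [-0.03  0.04 -0.02] w 0.0451 q6 -42.2
```

```bash
python3 -m jog '[0,0,0.3,0,0,5,0,0,0.6,0,0,10,0,0,0.9,0,0,15,0,0,0.9,0,0,15]';python3 go.py
```

```text
clock: 16.42
position: [0.5135, 0.2382, 0.0648]
ee_rot: [0.0, 0.382, 0.924, 0.0]
contact_force: [-0.1, 0.5, -1.2]
width: 0.0452
t 16.43 pos [0.5135 0.2382 0.0648] yawY 45.1 zax [ 5.e-04  2.e-04 -1.e+00] F [-0.1  0.5 -1.2] M [-0.01 -0.09 -0.01] w 0.0452 q6 -27.3
```

```bash
python3 -m jog '[0,0,0.3,0,0,5,0,0,0.6,0,0,10,0,0,0.9,0,0,15,0,0,0.9,0,0,15]';python3 go.py
```

```text
clock: 16.92
position: [0.5137, 0.238, 0.0643]
ee_rot: [0.0, 0.498, 0.867, 0.0]
contact_force: [-0.2, -1.9, 1.9]
width: 0.0451
t 16.93 pos [0.5137 0.238  0.0643] yawY 30.2 zax [ 9.e-04 -0.e+00 -1.e+00] F [-0.2 -1.9  1.9] M [-0.24  0.05 -0.03] w 0.0451 q6 -12.4
```

```bash
python3 -m jog '[0,0,0.3,0,0,5,0,0,0.6,0,0,10,0,0,0.9,0,0,15,0,0,0.9,0,0,15]';python3 go.py
```

```text
clock: 17.42
position: [0.5135, 0.238, 0.0635]
ee_rot: [0.0, 0.607, 0.795, 0.0]
contact_force: [-0.6, -2.1, 3.1]
width: 0.045
t 17.43 pos [0.5135 0.238  0.0635] yawY 15.2 zax [ 7.e-04 -0.e+00 -1.e+00] F [-0.6 -2.1  3.1] M [-0.37  0.18 -0.07] w 0.045 q6 2.6
```

```bash
python3 -m jog '[0,0,0.3,0,0,5,0,0,0.6,0,0,10,0,0,0.8,0,0,15,0,0,0.8,0,0,15]';python3 go.py
```

```text
clock: 17.92
position: [0.5134, 0.2382, 0.0628]
ee_rot: [0.0, 0.706, 0.708, 0.0]
contact_force: [-1.3, -1.1, 5.7]
width: 0.0452
t 17.93 pos [0.5134 0.2382 0.0628] yawY 0.2 zax [ 5.e-04  2.e-04 -1.e+00] F [-1.3 -1.1  5.7] M [-0.33  0.3  -0.06] w 0.0452 q6 17.6
```

```bash
python3 -m jog '[0,0,0.3,0,0,5,0,0,0.5,0,0,10,0,0,0.6,0,0,15,0,0,0.6,0,0,15]';python3 go.py
```

```text
clock: 18.42
position: [0.5133, 0.2382, 0.0624]
ee_rot: [-0.0, 0.792, 0.61, 0.0]
contact_force: [-0.6, -1.3, 6.7]
width: 0.0449
t 18.43 pos [0.5133 0.2382 0.0624] yawY -14.8 zax [ 2.e-04  4.e-04 -1.e+00] F [-0.6 -1.3  6.7] M [-0.2   0.41 -0.03] w 0.0449 q6 32.6
```

```bash
python3 -m jog '[0,0,0,0,0,4,0,0,0,0,0,8,0,0,0,0,0,8]';python3 go.py
```

```text
clock: 18.8
position: [0.5131, 0.2384, 0.0622]
ee_rot: [-0.0, 0.833, 0.553, 0.0]
contact_force: [-1.6, -1.4, 6.4]
width: 0.0451
t 18.8 pos [0.5131 0.2384 0.0622] yawY -22.8 zax [-0.e+00  5.e-04 -1.e+00] F [-1.6 -1.4  6.4] M [-0.17  0.43 -0.07] w 0.0451 q6 40.6
```

```bash
python3 -m jog '[0,0,0,0,0,3,0,0,0,0,0,6,0,0,0,0,0,6]';python3 go.py
```

```text
clock: 19.18
position: [0.513, 0.2384, 0.0622]
ee_rot: [-0.0, 0.861, 0.509, 0.0]
contact_force: [-2.3, -2.1, 6.8]
width: 0.0453
t 19.18 pos [0.513  0.2384 0.0622] yawY -28.8 zax [-3.e-04  6.e-04 -1.e+00] F [-2.3 -2.1  6.8] M [-0.19  0.45 -0.07] w 0.0453 q6 46.6
```

```bash
python3 -m jog '[0,0,0,0,0,3,0,0,0,0,0,5,0,0,0,0,0,5]';python3 go.py
```

```text
clock: 19.55
position: [0.5129, 0.2383, 0.0622]
ee_rot: [-0.0, 0.882, 0.472, -0.0]
contact_force: [-2.8, 0.0, 6.4]
width: 0.0452
t 19.55 pos [0.5129 0.2383 0.0622] yawY -33.7 zax [-3.e-04  2.e-04 -1.e+00] F [-2.8  0.   6.4] M [-0.11  0.44  0.22] w 0.0452 q6 51.6
```

```bash
python3 -m jog '[0,0,0,0,0,2,0,0,0,0,0,2]';python3 go.py
python3 - <<'E'
from ov import *
s=get_state();p=s['position'];c=[.5137,.2378];rows=[]
for n in("top","side"):
    f=get_image(n)["frame"][:,:,::-1].copy()
    rows.append(crop(n,proj(n,[[*c,.045]])[0],35,400,f))
cv2.imwrite("pics/b1.png",np.hstack(rows))
E
```

```text
clock: 19.8
position: [0.513, 0.2382, 0.0621]
ee_rot: [-0.0, 0.89, 0.456, -0.0]
contact_force: [-2.2, -1.2, 5.9]
width: 0.0454
t 19.8 pos [0.513  0.2382 0.0621] yawY -35.7 zax [-3.e-04 -1.e-04 -1.e+00] F [-2.2 -1.2  5.9] M [-0.22  0.37  0.28] w 0.0454 q6 53.6
```

View pics/b1.png

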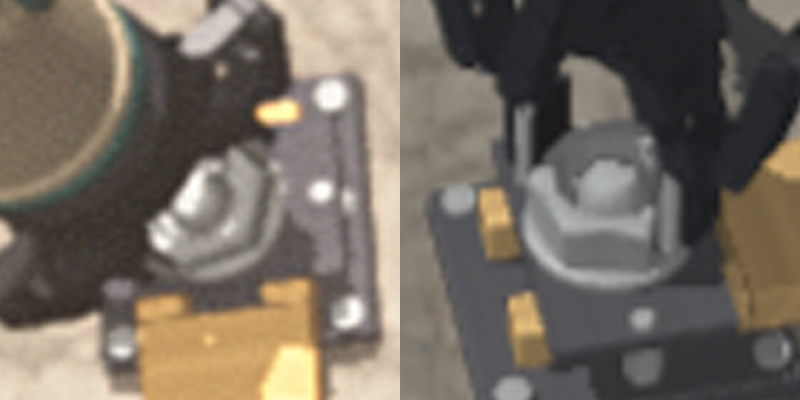

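```bash
python3 -m jog '[0,0,0,0,0,1.5,0,0,0,0,0,3,0,0,0,0,0,3]';python3 go.py
```

```text
clock: 20.27
position: [0.5128, 0.2382, 0.0621]
ee_rot: [-0.0, 0.901, 0.433, -0.0]
contact_force: [-1.7, -1.3, 5.9]
width: 0.0448
t 20.27 pos [0.5128 0.2382 0.0621] yawY -38.7 zax [-5.e-04 -1.e-04 -1.e+00] F [-1.7 -1.3  5.9] M [-0.14  0.42  0.41] w 0.0448 q6 56.5
```

```bash
python3 -m jog '[0,0,0,0,0,1,0,0,0,0,0,1]';python3 go.py
python3 -m jog '[0,0,0,0,0,1,0,0,-1,0,0,1,0,0,-1,0,0,1,0,0,-1,0,0,1]' 0.15;python3 go.py
python3 - <<'E'
from ov import *
n="side";f=get_image(n)["frame"][:,:,::-1].copy();c=[.513,.2382]
P=[(circ(c,.028,.036),(0,0,255)),(circ(c,.028,.041),(0,0,255))]
uv=proj(n,[[*c,.045]])[0]
cv2.imwrite("pics/b2.png",np.hstack([crop(n,uv,30,400,f),crop(n,uv,30,400,f,P)]))
E
```

```text
clock: 20.52
position: [0.5128, 0.2382, 0.0621]
ee_rot: [-0.0, 0.905, 0.425, -0.0]
contact_force: [-2.2, -1.7, 6.5]
width: 0.045
t 20.52 pos [0.5128 0.2382 0.0621] yawY -39.7 zax [-6.e-04 -1.e-04 -1.e+00] F [-2.2 -1.7  6.5] M [-0.07  0.45  0.47] w 0.045 q6 57.5
clock: 21.02
position: [0.5134, 0.2382, 0.0624]
ee_rot: [-0.0, 0.91, 0.415, 0.0]
contact_force: [-0.1, 0.2, -0.3]
width: 0.0729
t 21.02 pos [0.5134 0.2382 0.0624] yawY -40.9 zax [ 0.e+00  2.e-04 -1.e+00] F [-0.1  0.2 -0.3] M [-0.01  0.02 -0.01] w 0.0729 q6 58.8
```

View pics/b2.png

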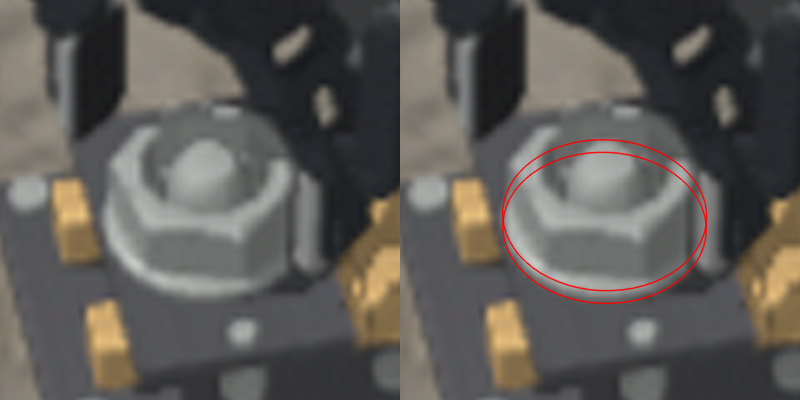

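```bash
python3 -m jog '[0,0,-8,0,0,0,0,0,-20,0,0,0,0,0,-50,0,0,0,0,0,-100,0,0,0,0,0,-130,0,0,0,0,0,-130,0,0,0]' 0.05;python3 go.py .35 .238 .19 -40
```

```text
clock: 21.82
position: [0.5151, 0.2388, 0.1963]
ee_rot: [0.0, 0.91, 0.415, 0.004]
contact_force: [-0.1, -0.3, 0.6]
width: 0.0811
t 21.82 pos [0.5151 0.2388 0.1963] yawY -40.9 zax [ 0.0074  0.0025 -1.    ] F [-0.1 -0.3  0.6] M [-0.01 -0.   -0.02] w 0.0811 q6 58.8
shift [-108.8 -124.3    5.1] turn [ 0.2 -0.4 -0.9]
```

```bash
python3 -m jog '[-25,-30,0,0,0,0,-55,-62,0,0,0,0,-85,-95,0,0,0,0,-105,-120,0,0,0,0,-105,-120,0,0,0,0,-105,-120,0,0,0,0]';python3 go.py
python3 - <<'E'
from ov import *
c=[.5133,.2382];rows=[]
for n in("top","side"):
    f=get_image(n)["frame"][:,:,::-1].copy(); cv2.imwrite(f"pics/fin_{n}.png",f)
    uv=proj(n,[[*c,.045]])[0]
    rows.append(np.hstack([crop(n,uv,25,295,f),crop(n,uv,25,295,f,nut(c,np.radians(-39.7),.036))]))
cv2.imwrite("pics/b3.png",np.vstack(rows))
E
```

```text
clock: 22.58
position: [0.3545, 0.2375, 0.1924]
ee_rot: [0.0, 0.91, 0.415, 0.0]
contact_force: [-0.0, -0.1, 0.2]
width: 0.0811
t 22.57 pos [0.3545 0.2375 0.1924] yawY -40.9 zax [ 9.e-04  2.e-04 -1.e+00] F [-0.  -0.1  0.2] M [-0.02 -0.03  0.02] w 0.0811 q6 65.4
```

View pics/b3.png

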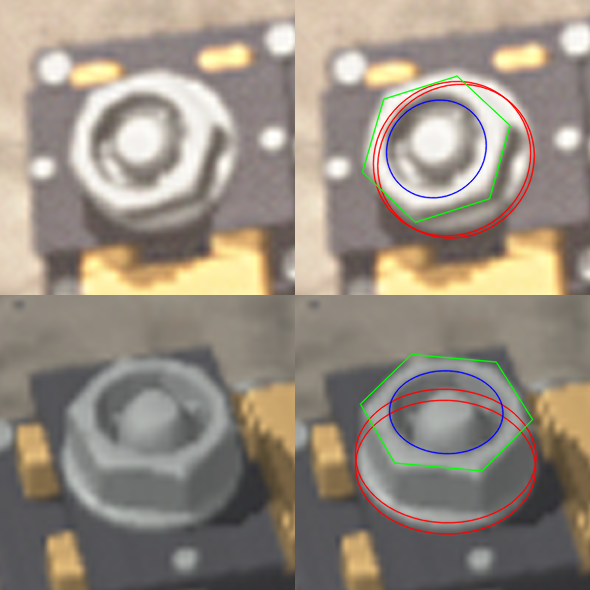

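View pics/fin_top.png

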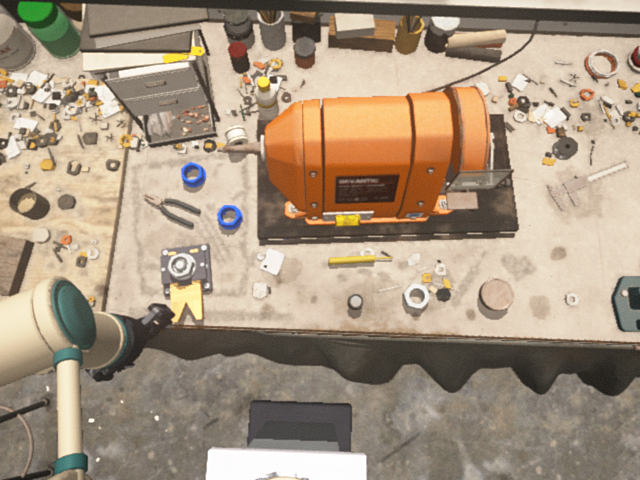

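```bash
python3 - <<'E'
from ov import *
b=cv2.imread("pics/b1.png")[:,400:]
f=cv2.imread("pics/fin_side.png")
a=crop("side",proj("side",[[.5137,.2378,.045]])[0],35,400,f)
for nm,(x0,x1,y0,y1) in {"flange+front":(130,270,200,300),"ref plate/wood":(80,150,180,380),"straplow":(150,320,290,345)}.items():
    T=b[y0:y1,x0:x1]; S=a[y0-20:y1+20,x0-20:x1+20]
    r=cv2.matchTemplate(S,T,cv2.TM_CCOEFF_NORMED);_,v,_,l=cv2.minMaxLoc(r); print(nm,np.array(l)-20,round(v,3),"px/5.7")
s0=cv2.imread("pics/side0.png"); c0=crop("side",proj("side",[[.5137,.2378,.045]])[0],35,400,s0)
cv2.imwrite("pics/b4.png",np.hstack([c0,a]))
E
python3 go.py
```

```text
flange+front [0 0] 0.944 px/5.7
ref plate/wood [0 0] 0.995 px/5.7
straplow [0 0] 0.998 px/5.7
t 22.68 pos [0.355  0.2376 0.1924] yawY -41.0 zax [ 6.e-04  1.e-04 -1.e+00] F [0.2 0.4 0.1] M [-0.01  0.06  0.04] w 0.0815 q6 65.4
```

View pics/b4.png

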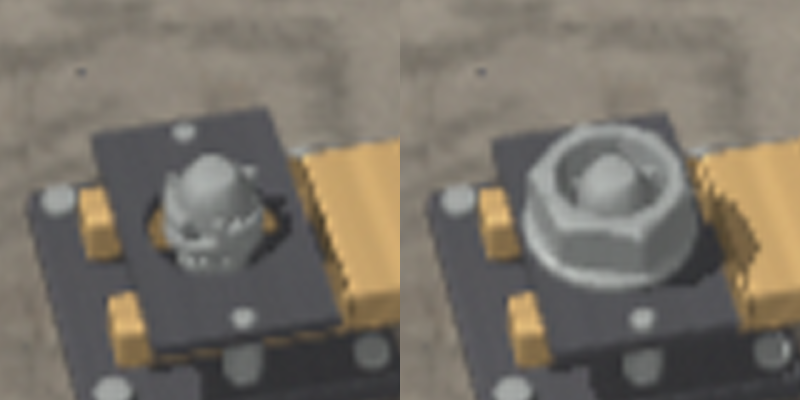

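The strap has dropped: its back edge went from row 107 to 113, and the gap over the wood has closed. The nut has not moved since I let go, and the arm is clear.

```bash
python3 -c "
from rig import *
print(sign_off())"
```

```text
the job is handed in; nothing more can be done
None
```

The flange nut is on the stud, screwed home and released, and the job is handed in at about 22.7 s of the 58 s. The hand-in gave no verdict.

**What I did:**
- **Picking up:** I gripped the flange nut across its flats, once and again 60° round, to centre it in the jaws. Then I carried it to the clamp.
- **Setting on the crown:** I lowered it until it touched, with its underside about 47 mm above the bench.
- **Finding the thread:** I backed it off anticlockwise under about 10 N. It dropped in at about 60°, and I followed it down to about 10.5 mm below the crown point.
- **Screwing down:** I turned it about 100° clockwise until the torque rose to 0.47 N m. Measured push never went above about 11 N. I then let go and moved the arm clear.

**Last checks:**
- **Height:** at release the underside worked out at about 36 mm above the bench, which is home.
- **Staying put:** the side picture shows no shift of the nut or strap between the last look before release and after the arm had moved away. A lift of less than about half a millimetre would not show.
- **Strap:** it sits visibly lower than at the start, and its gap over the wooden pin has closed.
- **Robot:** tool force read about zero, with the arm clear of everything.
- **Other things:** the plain nut, loupe, screwdriver, tin, cutters and blue look-alikes appear where they were. I compared these by eye only.

**Disagreement:** the pictures and the nut outline drawn at its measured position differ by about 1 pixel (about 2 mm). The same offset showed when I held the nut at a known height, so I put it down to calibration.

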